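Swing the bench vise to the yellow line and clamp it there

ROBOT

A 6-joint arm with a two-finger parallel gripper is mounted at the origin on the work surface. World frame = base frame: x ahead of the robot, y to its left, z up, the work surface at z = 0. Lengths are in m, angles in degrees, forces in N, time in s.
With the tool pointing down it reaches from about 0.325 to 0.775 m from the base axis. Payload 5.5 kg.
Tool frame: the origin (TCP) lies at the centre of the arm's flange, where the gripper is bolted on; the fingertips stand 182 mm ahead of it and the grasp point (between the pads) lies 163 mm ahead of it; z points along the fingers, y is the direction in which the jaws open and shut (so a half turn about z gives the same grasp; the last joint's range is limited). The gripper opens to 88 mm and grips with 3 to 60 N. Pads are 20 mm wide; open, the fingers measure 115 mm over their backs; the gripper's body (75 mm by 178 mm) begins 61 mm behind the grasp point.
Start: joints at [-78.421, 5.22, 70.514, -0, 104.267, -3.249], TCP at [0.154, -0.58, 0.405] pointing down, gripper open.
Joint ranges: [-164.24, 164.24], [-49.07, 125.15], [9.68, 141.18], [-86.29, 266.29], [3.28, 154.24], [-151.56, 151.56]. Speed limits (degrees/s): [147.25, 147.25, 172.46, 180, 180, 180].

INTERFACE

Orientations are given as [roll, pitch, yaw] about the fixed x, y, z axes, in that order (R = Rz(yaw) Ry(pitch) Rx(roll)).
In Python, from station import r gives the robot as it stands. The module is installed in compiled form; this text tells all that it offers. Calls block until the motion is done:
- r.reach(position, orientation): joint-space move of the TCP to a pose.
- r.servo_line(position, rotation=None, speed=0.15): straight line of the TCP; rotation=None keeps the orientation; speed is the mean speed in m/s.
- r.move_joints(angles): joint-space move.
- r.let_go() and r.grab(squeeze=None): open the fingers fully, or close them until they stop; squeeze is the grip in N (None keeps the last).
- r.wait(seconds).
- r.inverse_kinematics(position, orientation): joint angles nearest the present ones, or None.
- r.sense(): the state.
- r.snapshot(name): name is "scene" or "top"; returns a dict with "frame" (420x560x3 uint8, red, green, blue), "fx", "fy", "cx", "cy" (pixels), "dist_coeffs" ([k1, k2, p1, p2, k3] as OpenCV has them; the pictures are not rectified), "R" (3x3) and "t" (3): a world point X has camera coordinates R X + t. Camera axes: x right, y down, z forward; pixel columns grow to the right and rows downward; lengths in m; the calibration is good to about 2 mm. A picture is of the moment at which its call begins. There is no depth.
A pose or a line that the arm cannot do raises r.IKError and nothing moves.
- r.hand_in(): hands the job in, once; it reports no verdict.
The state is a dict: "clock": time; "joints": joint angles; "joint_vel": joint speeds; "joint_torque": joint torques, N m; "tcp_pos": TCP position; "orientation": TCP orientation; "contact_force": force on the tool from outside, world axes, zero at the start; "torque": the same for the moment, N m; "opening": finger opening in m.
Only numpy, scipy, OpenCV 4.12 (cv2) and the standard library are available. Lean on these libraries where they do the work, as an engineer would, in place of code of your own. Each camera call takes 0.05 s, during which the arm holds its last target. There are 200 camera calls.

TASK

Set the bench vise to the yellow line so that hive frames held in it clear the picket gate: slacken the black clamp knob on the side of the vise, swing the vise round on its base until its red pointer stands at the yellow line, then turn the knob tight again with the vise still on the line. Make it properly tight, about 0.4 newton metres, but do not overtighten it. Never drag the vise round while the clamp still bites, and leave the other things on the bench where they are.

Things in the scene. Friction and masses are not known exactly. Their poses are not given: they have to be found in the camera images.
- vise_base: grey cast base of the vise, bolted down, never moves: a round flange 160 mm across, its flat top 16 mm above the bench, three bolt lugs reaching 107 mm from the axis. Origin: on the swivel axis, on the bench.
- vise: blue swivelling body of the vise, jaws shut; turns on the upright swivel axis, about 50 degrees either way. Origin: on that axis, 16 mm above the bench; z up, jaws on the -x side, red pointer on the +x side. Clamp slack: turns stiffly (0.5 N m), stays where left. Clamp tight: must not be turned. In front a slide bar 78 mm high and a spindle with a cross bar 116 mm long, 155 mm from the axis.
- jaw_top (a point): centre of the top of the two shut jaws, 118 mm above the bench, 54.5 mm from the swivel axis; axes as the vise's. The jaws form one block, 46 mm thick along x, 80 mm wide along y, its faces clear from 82 mm above the bench up: pinch it across its thickness from above, or push it sideways. The anvil behind it is 80 mm high.
- pointer (a point): tip of the red pointer on the swivelling body, 64 mm from the swivel axis, just over the flange. Its axes are those of the vise.
- mark_line (a point): inner end of the yellow paint line (5 mm wide, radial, on the rim of the flange, 64 to 80 mm from the swivel axis); the point lies at 64 mm from the axis, so the pointer tip meets it when the vise stands on the line.
- knob: black clamp knob, a T-bar on the upright clamp screw in an ear on the vise's +y side, 66 mm from the swivel axis, riding round with it; its foot presses on the ring. Clockwise from above tightens; stays where left. Origin: on the screw, 33 mm above the bench; x along the bar, z up. Its tightness at the start is hidden; the ring is worn uneven, so at each setting it bites at another knob angle.
- knob_grip (a point): middle of the knob's bar, on its axis, 77 mm above the bench. Bar 70 mm along x, 14 mm thick, 62 to 88 mm above the bench, ear below it 38 mm, vise body 34 mm beside it 80 mm high. Undoing: up to 0.8 N m, 4 to 50 degrees anticlockwise, then free. Biting: moment rises 1.4 N m per radian while turning in small steps (after a big step less shows). Right: 0.35 to 0.45 N m; over 0.8 bruises.
- mouse_guard: bystander: galvanized mouse guard, an L-shaped strip 280 x 46 x 21 mm with a row of holes, lying on the bench; origin under its centre, x along it.
- reducer: bystander: orange plastic entrance reducer, a notched bar 240 x 19 x 20 mm, lying on the bench; origin under its centre, x along it.
- feeder_lid: bystander: dented round tin feeder lid, 112 mm across, 17 mm high; origin under its centre.
- vial: bystander: amber glass vial with cork, 30 mm across, 72 mm high, upright; origin under its centre.
- ring: black graduated steel ring let into the top of the flange, 157 mm across, fixed; white graduations 10 degrees apart, and one yellow paint line. The foot of the clamp screw presses on it. Origin: on the swivel axis, on the bench; x points to the yellow line.

How it is judged (in metres and radians):
On the way, in this order (a step that is already met when the one before it is completed fails the run):
1. the clamp knob has been slackened: its screw no longer presses on the ring (contact force between knob and ring below 2 N), for 0.2 s.
2. the red pointer stands within 3 mm of the yellow line, the clamp still slack (horizontal distance between pointer and mark_line below 0.003 m and contact force between knob and ring below 10 N), for 0.2 s.
At the end, for the whole second after the job is handed in: The red pointer is within 3 mm (2.7 degrees) of the yellow line, the clamp screw presses on the ring with 40 to 86 N (as it does when the knob was last turned tight with 0.35 to 0.45 N m), and the vise is at rest (horizontal distance between pointer and mark_line below 0.003 m and contact force between knob and ring between 40 and 86 N and angular speed of vise below 0.02 rad/s); the robot touches nothing.
It fails at once if the vise was dragged round against the tight clamp (contact force between knob and ring above 10 N and angular speed of vise above 0.15 rad/s).
It fails at once if the clamp was overtightened at the new setting (over 115 N, which takes about 0.85 N m) (horizontal distance between pointer and mark_line below 0.01 m and contact force between knob and ring above 115 N).
It fails at once if one of the things lying about (mouse guard, entrance reducer, feeder lid, vial) was moved more than 20 mm (distance of any of mouse_guard, reducer, feeder_lid, vial from where it was at the start of the episode above 0.02 m).
It fails at once if the glass vial was tipped (angle between vial's own z axis and vertical above 0.4 rad).
It also fails if it takes over 72 s, if anything falls off the work surface, if the arm or the gripper's body presses on something with over 40 N, if the wrist force passes 120 N, or if a joint passes its speed limit or range.

## Working session

There is one attempt and no reset: what is moved stays moved. The work goes in short steps, each a Python script; the robot and the scene stay as the last script left them, time stands still between calls to the robot, and variables do not carry over. Pictures are saved under pics/ and viewed, about 8 in all and at most 12, crops included, and the job is handed in when it is done.

```bash
mkdir -p pics
python3 - <<'E'
from station import r
import cv2,numpy as np,pickle
d={}
for n in("scene","top"):
    s=r.snapshot(n);d[n]=s
    print(n,s["fx"],s["fy"],s["cx"],s["cy"],s["dist_coeffs"],"C",-np.array(s["R"]).T@s["t"],np.round(s["R"],3).tolist())
    cv2.imwrite(f"pics/{n}0.png",cv2.resize(s["frame"][:,:,::-1],(800,600),interpolation=cv2.INTER_CUBIC))
pickle.dump(d,open("s0.pkl","wb"))
print(r.sense())
E
```

```text
scene 429.25624862020044 429.25624862020044 281.1821838682539 206.07019036866546 [-0.08983288  0.          0.          0.          0.        ] C [1.44558735 0.16111816 0.68201634] [[-0.164, 0.986, -0.017], [0.555, 0.078, -0.828], [-0.816, -0.146, -0.56]]
top 444.1671577115254 444.1671577115254 279.90874109709597 205.9939306027709 [-0.00984023  0.          0.          0.          0.        ] C [0.48637872 0.00473456 1.3596693 ] [[0.016, -1.0, -0.014], [-0.996, -0.015, -0.086], [0.086, 0.015, -0.996]]
{'clock': 0.1, 'joints': array([-7.84193026e+01,  5.25866041e+00,  7.05760708e+01,  1.65496340e-03,
        1.04266463e+02, -3.24710337e+00]), 'joint_vel': array([ 0.06189277, -0.01648152, -0.22051836,  0.03057248,  0.00170846,
       -0.00834728]), 'joint_torque': array([ 2.55007006e-03, -4.47856843e+01, -4.07571530e+01,  7.01058400e-02,
        2.84368114e-02, -9.66483162e-05]), 'tcp_pos': array([ 0.15357761, -0.58006355,  0.40361032]), 'orientation': array([-1.79899059e+02, -7.33395814e-03,  1.48282007e+01]), 'contact_force': array([0.51605852, 0.03275188, 0.28048277]), 'torque': array([-0.05051931, -0.04348624, -0.02459559]), 'opening': 0.08777435855757616}
```

View pics/scene0.png

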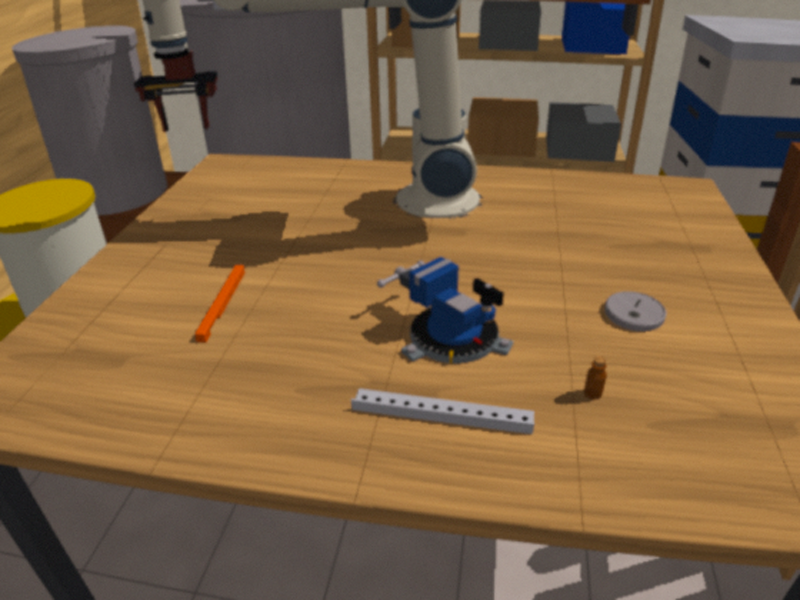

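View pics/top0.png

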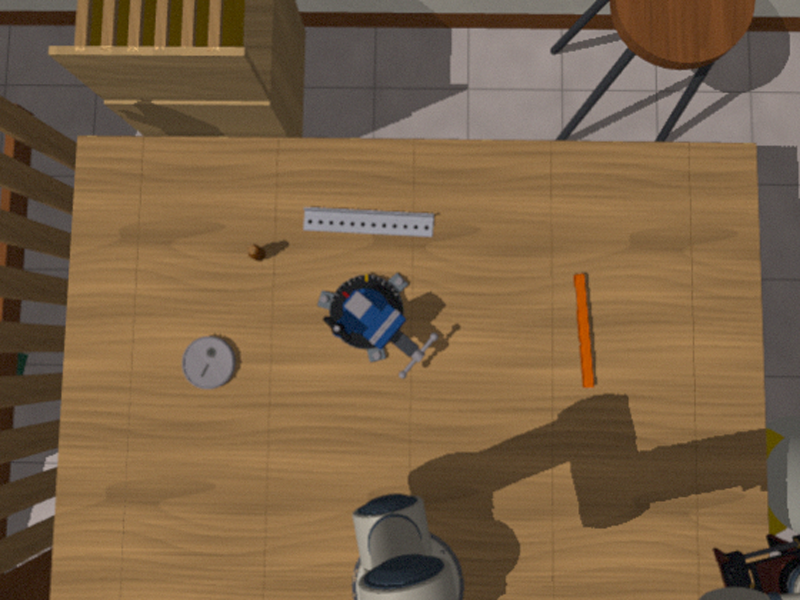

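The scene view has the vise at about (450,325), the pointer at (477,342), the yellow line at (451,354) and the knob at (488,293). The top view has the flange at (367,312), the pointer at (346,294), the line at (367,278) and the knob at about (333,325). I'll enlarge both views around the vise.

```bash
cat > h.py <<'E'
import numpy as np,cv2
from station import r
def K(s): return np.array([[s["fx"],0,s["cx"]],[0,s["fy"],s["cy"]],[0,0,1.]])
def ray(s,uv):
    n=cv2.undistortPoints(np.array([[uv]],float),K(s),np.array(s["dist_coeffs"]))[0,0]
    R=np.array(s["R"]);return -R.T@np.array(s["t"]),R.T@np.array([n[0],n[1],1])
def onz(s,uv,z):
    c,d=ray(s,uv);return c+d*(z-c[2])/d[2]
def tri(s1,a,s2,b):
    c1,d1=ray(s1,a);c2,d2=ray(s2,b);d1/=np.linalg.norm(d1);d2/=np.linalg.norm(d2)
    k=np.linalg.lstsq(np.c_[d1,-d2],c2-c1,rcond=None)[0]
    p,q=c1+k[0]*d1,c2+k[1]*d2;return (p+q)/2,np.linalg.norm(p-q)
def proj(s,X):
    return cv2.projectPoints(np.atleast_2d(np.array(X,float)),cv2.Rodrigues(np.array(s["R"]))[0],np.array(s["t"],float),K(s),np.array(s["dist_coeffs"]))[0][:,0]
def crop(s,x0,y0,w,h,k,name):
    im=cv2.resize(s["frame"][y0:y0+h,x0:x0+w,::-1],(w*k,h*k),interpolation=cv2.INTER_CUBIC)
    for i in range(0,w,10): cv2.line(im,(i*k,0),(i*k,6 if i%50 else 14),(255,255,255),1)
    for i in range(0,h,10): cv2.line(im,(0,i*k),(6 if i%50 else 14,i*k),(255,255,255),1)
    cv2.imwrite(f"pics/{name}.png",im)
E
python3 - <<'E'
from h import *
import pickle
d=pickle.load(open("s0.pkl","rb"))
crop(d["scene"],260,175,105,80,7,"sc1")
crop(d["top"],215,185,110,85,7,"tc1")
E
```

```text
(no output)
```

View pics/sc1.png

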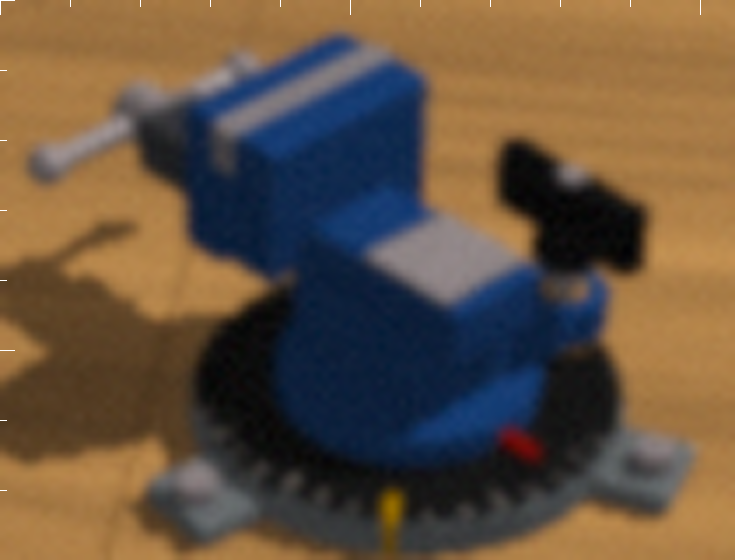

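View pics/tc1.png

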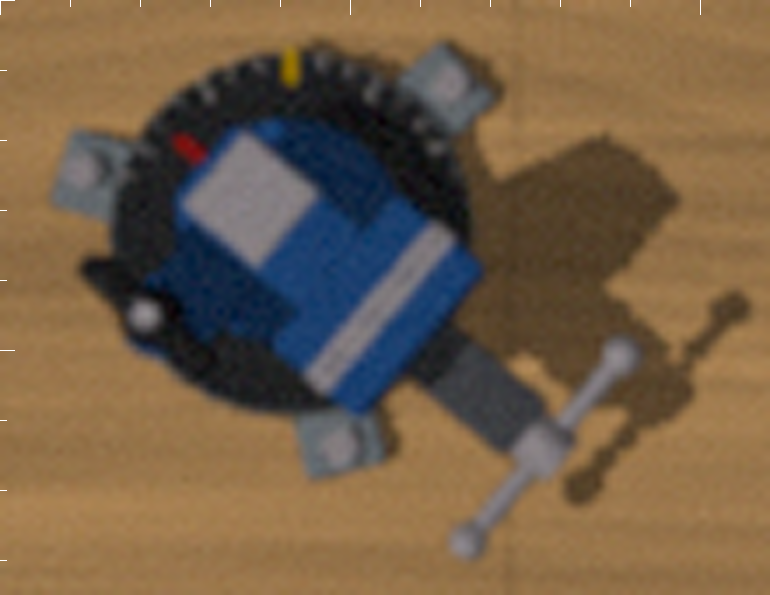

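Scene crop: pointer tip at about (542,457), line inner end (391,492), knob cap (571,176). Top crop: pointer tip (177,138), line inner end (291,84), cap (147,314), flange bounds x 112–470 and y 50–412, bolts (88,168), (451,83) and (342,446).

Run:
```python
from h import *
import pickle
d=pickle.load(open("s0.pkl","rb"));S,T=d["scene"],d["top"]
s=lambda u,v:((u+.5)/7-.5+260,(v+.5)/7-.5+175)
t=lambda u,v:((u+.5)/7-.5+215,(v+.5)/7-.5+185)
np.set_printoptions(precision=4,suppress=True)
for n,a,b in [("cap",(571,176),(147,314)),("line_in",(391,492),(291,84)),("ptr_tip",(542,457),(177,138)),("ptr_in",(503,435),(205,160)),("boltL",(655,450),(88,168)),("boltR",(193,482),(451,83)),
 ("jawcornerFR",(222,130),(438,228)),("jawcornerFL",(385,48),(318,388)),("spin1",(45,162),(620,352)),("spin2",(240,62),(467,543))]:
    print(n,*tri(S,s(*a),T,t(*b)))
b=[onz(T,t(*p),.022)[:2] for p in((88,168),(451,83),(342,446))]
A=np.c_[2*np.array(b),np.ones(3)];x=np.linalg.solve(A,(np.array(b)**2).sum(1));c=x[:2]
print("axis bolts",c,"R",np.sqrt(x[2]+c@c)); print("axis flange",onz(T,t(291,231),.016))
for k in("line",(291,84)),("ptr",(177,138)),("ptrin",(205,160)):
    p=onz(T,t(*k[1]),.018)[:2]-c;print(k[0],np.hypot(*p),np.degrees(np.arctan2(p[1],p[0])))
for z in(.088,):
  e=[onz(T,t(*p),z)for p in((88,265),(205,365),(147,314))];v=e[1]-e[0];print("bar",e,np.linalg.norm(v),np.degrees(np.arctan2(v[1],v[0])))
  q=e[2][:2]-c;print("knob r,ang",np.hypot(*q),np.degrees(np.arctan2(q[1],q[0])))
e=[onz(T,t(*p),.118)for p in((438,228),(318,388))];m=(e[0]+e[1])/2-np.r_[c,0];print("jaw",np.hypot(*m[:2]),np.degrees(np.arctan2(m[1],m[0])))
w=e[1]-e[0];print(np.degrees(np.arctan2(w[1],w[0])),np.hypot(*w[:2]))
```

```text
cap [0.5272 0.1508 0.0855] 0.0017991116753962612
line_in [0.6304 0.0981 0.0159] 0.0010400803291365941
ptr_tip [0.6059 0.1481 0.0177] 0.0031280901891786645
ptr_in [0.5964 0.1346 0.0188] 0.0011589766260819512
boltL [0.5925 0.1872 0.0146] 0.0038681007857296786
boltR [0.632  0.0285 0.0137] 0.0009239072772186456
jawcornerFR [0.5626 0.03   0.1169] 0.001000185919383187
jawcornerFL [0.4977 0.0789 0.116 ] 0.0030860756575836444
spin1 [ 0.5152 -0.0449  0.0664] 0.00029848266587015343
spin2 [0.4355 0.0177 0.0679] 0.00047362468391723395
axis bolts [0.5652 0.0944] R 0.09376015474914245
axis flange [0.5664 0.0963 0.016 ]
line 0.06511735110356393 2.644538605209949
ptr 0.0661051218314286 51.907656375666576
ptrin 0.050562413044864404 51.632606148804165
bar [array([0.5469, 0.1744, 0.088 ]), array([0.5068, 0.1254, 0.088 ]), array([0.5272, 0.1497, 0.088 ])] 0.06331377760536283 -129.352527085774
knob r,ang 0.067007524276107 124.49933348983527
jaw 0.05359126977383891 -130.8288787850774
144.07737216584727 0.07973926604518063
```

Triangulated heights agree with the text: ring 16 mm, jaw 117 mm, cap 86 mm. The axis is at about (0.566, 0.095), vise yaw about 52°, line about 2°, knob at (0.527, 0.150) with its bar at about 50°.

An open cross-grip at full depth would hit the 80 mm anvil. So I'll close lightly on the top of the bar, slide down, then squeeze.

```bash
cat >> h.py <<'E'
np.set_printoptions(precision=4,suppress=True)
def st(tag=""):
    s=r.sense();print(tag,"t%.1f"%s["clock"],s["tcp_pos"],s["orientation"],"F",s["contact_force"],"M",s["torque"],"op%.4f"%s["opening"]);return s
E
python3 - <<'E'
from h import *
k=[.5272,.1503]
for y in(50,100,120,-130,-80,-60):
    q=r.inverse_kinematics(k+[.24],[180,0,y]);print(y,q)
for y in(-38,142): print(y,r.inverse_kinematics([.533,.053,.271],[180,0,y]))
for y in(-88,92): print(y,r.inverse_kinematics([.512,.093,.271],[180,0,y]))
r.reach(k+[.34],[180,0,50]);st("above")
r.servo_line(k+[.2660],speed=.1);r.wait(.3);st("top")
E
```

```text
50 [12.3566 -0.9718 93.5995 -0.     87.3724 52.3566]
100 [12.3566 -0.9718 93.5995 -0.     87.3724  2.3566]
120 [ 12.3566  -0.9718  93.5995   0.      87.3724 -17.6434]
-130 [  12.3566   -0.9718   93.5995    0.       87.3724 -127.6434]
-80 None
-60 None
-38 [  2.0393  -3.8481  93.204   -0.      90.6441 130.0393]
142 [  2.0393  -3.8481  93.204    0.      90.6441 -49.9607]
-88 None
92 [ 6.5488 -6.2414 95.4572 -0.     90.7842  4.5488]
above t3.0 [0.5274 0.1496 0.34  ] [179.9893   0.0038  49.9346] F [-0.6229  0.1044 -0.7601] M [-0.0243 -0.0943  0.0065] op0.0880
top t4.2 [0.5273 0.1503 0.2666] [179.966   -0.045   50.0023] F [0.1741 0.2355 0.9071] M [ 0.0174  0.0204 -0.0172] op0.0878
```

Run:
```python
from h import *
k=[.5272,.1503]
r.servo_line(k+[.2650],speed=.03);r.wait(.2);st("top")
r.grab(3);s=st("light")
if s["opening"]<.02 and s["opening"]>.008:
    r.servo_line(k+[.2400],speed=.05);st("down")
    r.grab(60);r.wait(.2);st("tight grip")
```

```text
top t4.6 [0.5272 0.1503 0.265 ] [-179.9994   -0.0004   49.9979] F [-0.9672  0.1326  0.7316] M [-0.0352 -0.0608 -0.0001] op0.0881
light t5.8 [0.5269 0.1506 0.265 ] [-179.9317    0.0079   50.0191] F [-3.0764  1.9533  0.9994] M [ 0.3288  0.4812 -0.0148] op0.0140
down t6.4 [0.527  0.1509 0.2447] [179.9651  -0.1853  50.0407] F [-12.83     1.8433  21.9595] M [ 0.2757  2.1789 -0.0304] op0.0140
tight grip t6.8 [0.527  0.1509 0.2447] [179.9732  -0.1878  50.021 ] F [-12.1935   1.7678  22.4489] M [ 0.3239  2.2083 -0.1737] op0.0136
```

Run:
```python
from h import *
k=[.5270,.1507]
r.grab(3);r.servo_line(k+[.2480],speed=.03);st("up")
r.grab(60);r.wait(.2);st("grip")
for y in range(55,76,5):
    r.servo_line(k+[.2480],[180,0,y],speed=.02);st(y)
```

```text
up t7.5 [0.5269 0.1508 0.2479] [-179.97      0.0106   50.0025] F [-3.0042  2.232   2.9105] M [ 0.3672  0.5563 -0.0473] op0.0142
grip t7.9 [0.5269 0.1508 0.2479] [-179.9754    0.0103   50.0004] F [-3.533   3.0237  2.5412] M [ 0.5318  0.6985 -0.1952] op0.0139
55 t8.1 [0.5269 0.1508 0.248 ] [-179.98      0.0013   55.04  ] F [-4.3964  2.8697  2.9523] M [0.5284 0.6658 0.049 ] op0.0133
60 t8.4 [0.5269 0.1508 0.248 ] [-179.9809   -0.001    60.0433] F [-4.1269  2.3131  2.9551] M [0.4919 0.6764 0.0627] op0.0137
65 t8.6 [0.5269 0.1508 0.2481] [-179.9823   -0.0042   65.0454] F [-3.5899  3.6261  1.9852] M [0.4504 0.724  0.0692] op0.0137
70 t8.9 [0.5269 0.1508 0.2481] [-179.9847   -0.0044   70.0519] F [-3.7217  3.3998  3.3274] M [0.5033 0.7589 0.1241] op0.0139
75 t9.1 [0.5269 0.1508 0.2481] [-179.9832   -0.0069   75.0571] F [-4.4495  2.8646  3.7167] M [0.5483 0.7877 0.1007] op0.0136
```

Run:
```python
from h import *
k=[.5270,.1507]
for y in (80,85,90,95,100,105,110,107):
    r.servo_line(k+[.2480],[180,0,y],speed=.02);st(y)
crop(r.snapshot("scene"),260,150,105,80,7,"sc2")
```

```text
80 t9.4 [0.5269 0.1508 0.2482] [-179.9866   -0.0059   80.0573] F [-5.2727  2.4986  3.0386] M [0.487  0.7836 0.1224] op0.0140
85 t9.6 [0.5269 0.1508 0.2482] [-179.9835   -0.0075   85.0532] F [-4.9697  3.5543  4.2007] M [0.5276 0.7647 0.1189] op0.0134
90 t9.9 [0.5269 0.1508 0.2483] [-179.9841   -0.0099   90.0495] F [-5.6083  2.2233  4.2234] M [ 0.4584  0.8783 -0.0068] op0.0135
95 t10.1 [0.5269 0.1508 0.2484] [-179.9894   -0.0118   95.0481] F [-6.0822  2.9429  5.188 ] M [0.487  0.8257 0.0262] op0.0138
100 t10.4 [0.5268 0.1508 0.2486] [-179.9893   -0.015   100.0466] F [-5.5464  3.2894  5.6515] M [0.5296 0.9426 0.0382] op0.0137
105 t10.6 [0.5268 0.1508 0.2487] [-179.9959   -0.0153  105.0489] F [-5.5805  2.6012  5.6096] M [ 0.5138  1.0182 -0.0036] op0.0135
110 t10.9 [0.5268 0.1508 0.2488] [-179.9995   -0.0146  110.0473] F [-6.4074  2.5605  6.2932] M [0.5487 1.1063 0.026 ] op0.0135
107 t11.1 [0.5268 0.1508 0.2487] [-179.9965   -0.0146  107.0031] F [-5.1018  1.8872  6.0755] M [ 0.5302  1.0395 -0.0347] op0.0137
```

View pics/sc2.png

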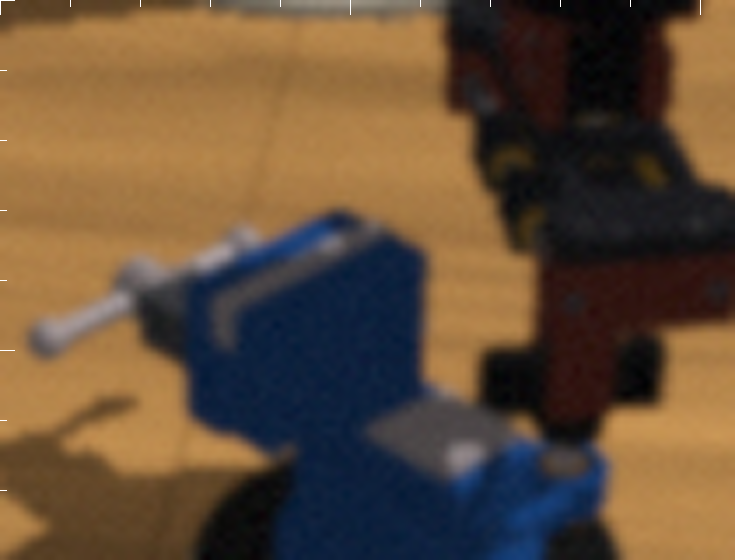

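The picture shows the bar has turned with the grip, now about square to its first direction. The reaction moment is near zero both ways, so the clamp is free. Next I pinch the jaws.

```bash
cat >> h.py <<'E'
C=np.array([.566,.0955])
def arc(a0,a1,z=.271,n=None,rad=.0545,off=0):
    for a in np.linspace(a0,a1,n or int(abs(a1-a0)/5)+2)[1:]:
        p=C+rad*np.array([np.cos(np.radians(a+180)),np.sin(np.radians(a+180))])
        r.servo_line([*p,z],[180,0,a+90],speed=.05)
E
python3 - <<'E'
from h import *
k=[.5270,.1507]
r.grab(3);r.servo_line(k+[.2665],speed=.08);r.let_go();r.servo_line(k+[.33],speed=.15)
j=[.532,.053]
r.reach(j+[.33],[180,0,142.5]);r.servo_line(j+[.271],speed=.1);st("at jaw")
r.grab(40);r.wait(.2);st("gripped")
arc(52.5,40);st("40")
E
```

```text
at jaw t15.1 [0.5321 0.0531 0.2715] [179.974    0.0311 142.5038] F [ 0.6996 -0.3008  0.1369] M [-0.0388 -0.1172 -0.0085] op0.0881
gripped t16.0 [0.532  0.053  0.2711] [179.9863   0.0068 142.4829] F [ 0.2939  0.0864 -0.0167] M [ 0.0578 -0.177  -0.4638] op0.0467
40 t16.7 [0.5242 0.0604 0.2711] [-179.9862   -0.0222  130.1636] F [-3.351   0.7006  2.6071] M [ 0.291   0.3146 -0.3735] op0.0469
```

```bash
python3 - <<'E'
from h import *
arc(40,2);r.wait(.2);st("2")
r.let_go();r.servo_line([.5115,.094,.34],speed=.2);st("up")
j=r.sense()["joints"];j[0]-=45;r.move_joints(j)
s=r.snapshot("scene");t=r.snapshot("top")
import pickle;pickle.dump({"scene":s,"top":t},open("s1.pkl","wb"))
a=cv2.resize(s["frame"][185:265,270:360,::-1],(450,400),interpolation=cv2.INTER_CUBIC) 
crop(s,285,205,60,55,12,"sc3");crop(t,225,185,60,55,12,"tc3")
E
python3 -c "
import cv2,numpy as np
a=cv2.imread('pics/sc3.png');b=cv2.imread('pics/tc3.png')
cv2.imwrite('pics/both3.png',cv2.resize(np.hstack([a,b]),None,fx=.55,fy=.55,interpolation=cv2.INTER_AREA))"
```

```text
2 t18.9 [0.511  0.0933 0.2711] [-179.8589    0.0148   92.1699] F [-10.6552  -0.5198   5.0387] M [ 0.043   0.6094 -0.4646] op0.0464
up t20.2 [0.5115 0.094  0.3397] [179.9702  -0.0006  92.0028] F [-0.4684 -0.1357 -0.7946] M [-0.0714 -0.0972  0.0136] op0.0877
```

View pics/both3.png

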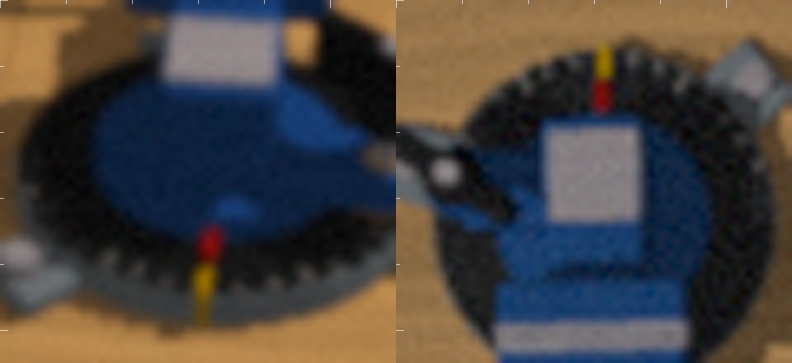

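Both views show the red pointer touching the line, offset slightly to +y: scene pointer (210,245) against line (205,268), top pointer (601,97) against line (605,62). I'll measure it by colour centroid.

```bash
cat > m.py <<'E'
from h import *
def meas(s,z=.018):
    f=cv2.GaussianBlur(s["frame"],(0,0),.5).astype(int);R,G,B=f[...,0],f[...,1],f[...,2]
    c=proj(s,[.566,.0955,.017])[0];yy,xx=np.mgrid[:f.shape[0],:f.shape[1]]
    near=np.hypot(xx-c[0],yy-c[1])<42
    o=[]
    fl=proj(s,[[.566+.09*np.cos(a),.0955+.09*np.sin(a),.016] for a in np.linspace(-.6,1.2,20)]+[[.566,.0955,.016]])
    mk=np.zeros(f.shape[:2],np.uint8);cv2.fillPoly(mk,[np.round(fl).astype(int)],1)
    for nm,w in(("red",np.clip(R-2*np.maximum(G,B)-10,0,None)),("yel",np.clip(np.minimum(R-40,G*1.3-20)-3.2*B,0,None))):
        w=w*(mk>0); u=np.array([(w*xx).sum(),(w*yy).sum()])/w.sum()
        p=onz(s,u,z)[:2]-C; o.append((nm,(w>0).sum(),np.hypot(*p),np.degrees(np.arctan2(p[1],p[0]))))
    return o
if __name__=="__main__":
    import pickle
    for f in("s0.pkl","s1.pkl"):
        d=pickle.load(open(f,"rb"))
        for n in d: print(f,n,meas(d[n]))
    s=d["top"]; print(onz(s,((147,0)),0)[:1])
E
python3 m.py
```

```text
s0.pkl scene [('red', np.int64(21), np.float64(0.05866073768777168), np.float64(53.28985045052592)), ('yel', np.int64(15), np.float64(0.07522174851696582), np.float64(3.2148267912631474))]
s0.pkl top [('red', np.int64(13), np.float64(0.05871200321613246), np.float64(51.93403048537552)), ('yel', np.int64(9), np.float64(0.07126502089223721), np.float64(2.2680860100025404))]
s1.pkl scene [('red', np.int64(17), np.float64(0.05558511313941472), np.float64(4.577044801340012)), ('yel', np.int64(16), np.float64(0.07472178119880389), np.float64(3.306457842636349))]
s1.pkl top [('red', np.int64(11), np.float64(0.05737928329738389), np.float64(2.9433938048886032)), ('yel', np.int64(12), np.float64(0.07116898598492695), np.float64(1.9415390204819574))]
[1.2647]
```

The pointer is about 1.1° (1.2 mm) counter-clockwise of the line. That's inside tolerance, and tightening pulls clockwise, so I leave it. Next I grip the knob at its new place.

```bash
cat > meanm.py <<'E'
from h import *
def mom(n=8):
    v=[]
    for _ in range(n): r.wait(.02);s=r.sense();v.append(np.r_[s["torque"][2],s["contact_force"]])
    return np.mean(v,0),np.std(v,0)[0]
E
python3 - <<'E'
from meanm import *
import pickle
t=pickle.load(open("s1.pkl","rb"))["top"]
u=[((447-396)/.55+.5)/12-.5+225,((172)/.55+.5)/12-.5+185]
cap=onz(t,u,.0885)[:2]
a=np.radians(-48.9);k=C+np.array([[np.cos(a),-np.sin(a)],[np.sin(a),np.cos(a)]])@(np.array([.5270,.1507])-C)
print("cap",cap,"rotated",k)
k=list((cap+2*k)/3) if np.linalg.norm(cap-k)<.004 else None
r.reach(k+[.33],[180,0,58]);r.servo_line(k+[.2660],speed=.12);r.wait(.1);st("top")
print(mom())
r.grab(3);r.wait(.1);s=st("light")
if .008<s["opening"]<.02:
    r.servo_line(k+[.2485],speed=.05);st("down");print(mom())
print(k)
E
```

```text
cap [0.5811 0.1604] rotated [0.582  0.1612]
top t24.3 [0.582  0.1609 0.2675] [179.9042  -0.0916  57.9956] F [-0.6491  1.0333  1.215 ] M [ 0.0076 -0.0704 -0.0116] op0.0878
(array([-0.0022,  0.2549,  0.3473, -0.2016]), np.float64(0.021956590486586845))
light t25.7 [0.5812 0.1613 0.266 ] [-179.8998    0.0194   58.0309] F [-5.2489  2.7002  2.5451] M [ 0.3795  0.8973 -0.0304] op0.0138
down t26.2 [0.5813 0.1614 0.2477] [-179.8804    0.0211   58.029 ] F [-3.4882  3.2593 -1.0059] M [ 0.6316  0.556  -0.0045] op0.0139
(array([ 0.0056, -3.8704,  3.7327, -1.5721]), np.float64(0.032931932739357565))
[np.float64(0.5816832576937513), np.float64(0.16092725299777552)]
```

Run:
```python
from meanm import *
k=[.5811,.1616]
r.servo_line(k+[.2480],speed=.02);r.grab(60);r.wait(.1);print(mom())
for y in range(55,10,-3):
    r.servo_line(k+[.2480],[180,0,y],speed=.02);m,sd=mom(5)
    print(y,m,"yaw %.2f t %.1f"%(r.sense()["orientation"][2],r.sense()["clock"]))
    if m[0]>.12: break
```

```text
(array([ 0.0157, -2.7101,  2.6074, -2.5576]), np.float64(0.0234332243124674))
55 [-0.0569 -2.5597  2.0259 -3.9148] yaw 55.07 t 27.4
52 [-0.0272 -2.3077  2.6053 -5.3016] yaw 52.09 t 27.7
49 [-0.0051 -1.4764  2.2736 -7.7843] yaw 49.10 t 28.1
46 [-0.0204 -0.6742  2.1601 -9.5244] yaw 46.10 t 28.4
43 [  0.0016   0.0089   2.0096 -12.3804] yaw 43.10 t 28.7
40 [ -0.0009   1.3755   2.0774 -14.7602] yaw 40.10 t 29.1
37 [  0.0088   2.3723   1.7026 -17.6054] yaw 37.10 t 29.4
34 [  0.0112   3.2888   1.4741 -20.719 ] yaw 34.10 t 29.7
31 [  0.0235   4.4533   1.4314 -24.2797] yaw 31.09 t 30.1
28 [  0.0153   5.079    0.8775 -24.847 ] yaw 28.06 t 30.4
25 [  0.0233   5.352    0.8884 -25.0873] yaw 25.06 t 30.7
22 [ -0.0167   5.2004   0.8324 -25.3188] yaw 22.06 t 31.1
19 [  0.0131   5.4522   1.0333 -25.8157] yaw 19.06 t 31.4
16 [  0.0144   5.5684   0.8732 -26.2879] yaw 16.06 t 31.7
13 [  0.0186   5.8965   0.4523 -26.45  ] yaw 13.06 t 32.1
```

No bite yet, and the sinking screw pulls the gripper down. I'll relieve that with a light regrip and continue.

Run:
```python
from meanm import *
k=[.5811,.1616];z=.2478
def relief():
    r.grab(3);r.servo_line(k+[z],[180,0,Y],speed=.02);r.wait(.1);r.grab(60);r.wait(.1);m=mom()[0];print("relieved",m);return m
Y=13;relief();st()
hist=[]
for y in range(10,-42,-3):
    Y=y;z-=.00008
    r.servo_line(k+[z],[180,0,y],speed=.02);m,sd=mom(5)
    print(y,m,"yaw %.2f t %.1f"%(r.sense()["orientation"][2],r.sense()["clock"]))
    if m[0]>.1: break
print("z",z)
```

```text
relieved [ 0.0511  0.3355 -1.9784  8.2601]
 t33.1 [0.5818 0.1616 0.2504] [179.9721  -0.2829  12.9947] F [ 0.6528 -2.1548  8.7201] M [-0.3503 -0.0415  0.0511] op0.0135
10 [ 0.0186  0.448  -2.3089  8.4386] yaw 9.99 t 33.4
7 [ 0.0675  0.515  -2.6226  8.1399] yaw 6.99 t 33.7
4 [ 0.1149  0.6725 -2.9102  8.7675] yaw 3.99 t 34.1
z 0.24756
```

Run:
```python
from meanm import *
k=[.5811,.1616];z=.24756
for y in np.arange(2.5,-14,-1.5):
    r.servo_line(k+[z],[180,0,y],speed=.02);m,sd=mom(8)
    print(y,m,"yaw %.2f z %.4f t %.1f"%(r.sense()["orientation"][2],r.sense()["tcp_pos"][2],r.sense()["clock"]))
    if m[0]>.34: break
```

```text
2.5 [ 0.22    0.5299 -3.3675  9.0308] yaw 2.50 z 0.2503 t 34.5
1.0 [ 0.2344  0.5022 -3.4074  9.0635] yaw 1.00 z 0.2503 t 34.8
-0.5 [ 0.286   0.7243 -3.7041  8.5257] yaw -0.49 z 0.2503 t 35.2
-2.0 [ 0.3218  0.4397 -3.7166  8.6456] yaw -2.00 z 0.2502 t 35.6
-3.5 [ 0.3554  0.7464 -3.5424  8.8888] yaw -3.49 z 0.2502 t 36.0
```

Run:
```python
from meanm import *
k=[.5811,.1616];z=.24756
for y in (-4.3,-5.1,-5.8):
    r.servo_line(k+[z],[180,0,y],speed=.02);m,sd=mom(14)
    print(y,m,sd)
    if m[0]>.398: break
t=r.snapshot("scene");from m import meas;print(meas(t))
```

```text
-4.3 [ 0.4025  0.4981 -3.8611  8.6842] 0.0242458390713248
[('red', np.int64(11), np.float64(0.057173099364552664), np.float64(4.666228795441333)), ('yel', np.int64(6), np.float64(0.07530243672274509), np.float64(3.113738846939237))]
```

The moment is 0.40 N m and the vise hasn't moved. I release lightly, lift clear, and check.

Run:
```python
from meanm import *
from m import meas
r.grab(3);r.wait(.1);print(mom());k=list(r.sense()["tcp_pos"][:2])
r.servo_line(k+[.2665],[180,0,-4.3],speed=.06);st("lifted");r.let_go();r.servo_line(k+[.36],speed=.15);st("up")
j=r.sense()["joints"];j[0]-=50;r.move_joints(j)
s=r.snapshot("scene");t=r.snapshot("top");print(meas(s),meas(t))
crop(s,285,185,60,75,8,"a");crop(t,225,185,60,75,8,"b")
cv2.imwrite("pics/both4.png",np.hstack([cv2.imread("pics/a.png"),cv2.imread("pics/b.png")])[:,:800])
st("away")
```

```text
(array([ 0.0673,  1.2407, -4.2048,  4.2074]), np.float64(0.026266421402253617))
lifted t37.4 [0.581  0.1614 0.2672] [179.9914   0.0273  -4.2957] F [-2.8964 -3.5081  2.0197] M [-0.7364  0.6767  0.0218] op0.0145
up t39.4 [0.5812 0.1614 0.3588] [179.9746   0.0876  -4.2997] F [ 0.2463 -0.165  -0.7261] M [ 0.0476 -0.0246 -0.0184] op0.0878
[('red', np.int64(17), np.float64(0.05569223321161896), np.float64(4.634574295321383)), ('yel', np.int64(16), np.float64(0.07460493505178642), np.float64(3.364764257229006))] [('red', np.int64(12), np.float64(0.05732352436338195), np.float64(3.0195540531335054)), ('yel', np.int64(10), np.float64(0.07066517189301445), np.float64(2.350779724325561))]
away t41.4 [ 0.4978 -0.3405  0.3589] [179.9874   0.0871 -54.1942] F [0.4132 0.5298 0.2712] M [0.0607 0.0532 0.0596] op0.0879
```

View pics/both4.png

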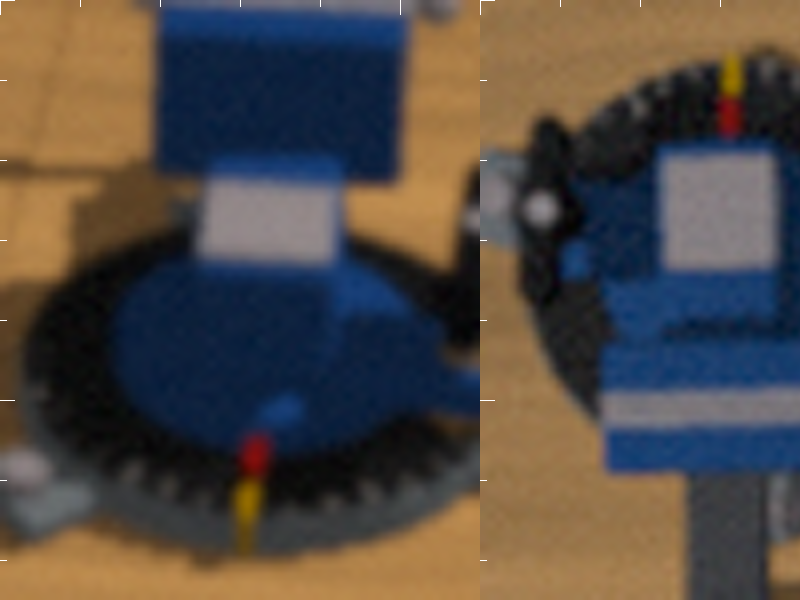

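The pointer at (256,455) sits at the end of the line at (249,480) in the scene view, and in the top view (730,115) against (733,75). That is about 1 mm off. The bar stands where I left it and the robot is clear, so I hand in.

```bash
python3 -c "
from station import r
print(r.hand_in())"
```

```text
the job is handed in; nothing more can be done
None
```

I set the vise to the yellow line, tightened the clamp knob again to about 0.40 N m, and handed the job in at roughly 41 s of robot time. The hand-in gave no verdict.

- **Slackening:** I turned the knob about 57° anticlockwise. By the end the reaction moment was near zero in both directions.
- **Swinging:** I pinched the jaws and swung the vise about 49°.
- **Tightening:** I turned the knob clockwise in small steps, reading 0.40 N m (spread about 0.02) at the last step, with a free-turning offset of about 0.01–0.02.
- **Pointer:** The last pictures put it about 0.7° (top view) and 1.3° (scene view) anticlockwise of the line. That is roughly 0.7 to 1.4 mm, against the 3 mm limit. It did not shift during tightening.

**Not confirmed:**
- **Clamp force on the ring:** it cannot be seen directly, so the tightness rests on the moment reading alone.
- **Vertical force on the knob:** the fingertips pressed on the part below the bar with about 22 N at the first grip. The sinking screw later pulled the gripper down with about 26 N until I regripped lightly. Both are below the stated force limits.
- **Slackening moment:** I saw no clear moment while slackening beyond the first −0.2 N m, so the starting tightness stays unknown.
- **Other things on the bench:** I moved nothing near them, but did not measure them again at the end.

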